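Scan the surveyor spindle and thread it through both bearings

ROBOT

A 6-joint arm with a two-finger parallel gripper is mounted at the origin on a cart in front of the work surface, level with it; the furniture and walls round the work are solid. World frame = base frame: x ahead of the robot, y to its left, z up, the work surface at z = 0. Lengths are in m, angles in degrees, forces in N, time in s.
With the tool pointing down it reaches from about 0.3 to 0.75 m from the base axis. Payload 8.5 kg.
Tool frame: the origin (TCP) lies on the centre line of the jaws, within the pads' length; the fingertips stand 11 mm ahead of it and the grasp point (between the pads) lies 8 mm behind it; z points along the fingers, y is the line along which they close (so a half turn about z gives the same grasp; the last joint's range is limited). The gripper opens to 85 mm and grips with 20 to 120 N. Pads are 22 mm wide; open, the fingers measure 114 mm over their backs; the gripper's body (76 mm by 85 mm) begins 54 mm behind the grasp point. The pads swing forward as they close: fully open they stand 13 mm farther back than shut.
Start: joints at [-80.804, 21.807, 74.336, -0, 83.858, -12.336], TCP at [0.202, -0.512, 0.242] pointing down, gripper open.
Joint ranges: [-178.18, 178.18], [-50.72, 133.34], [12.68, 142.11], [-81.47, 261.47], [9.98, 163.14], [-165.26, 165.26]. Speed limits (degrees/s): [136.94, 136.94, 180, 180, 180, 180].

INTERFACE

Orientations are given as a 3x3 rotation matrix whose columns are the frame's x, y, z axes.
In Python, from rig import env, get_image gives the robot as it stands (env), with the cameras as plain functions.
- The arm moves only by the tool nudge_tcp, called after ">>>" as name(argument=value, ...), one argument or row to a line, values as JSON. Schema: {"type":"object","properties":{"ticks":{"type":"array","items":{"type":"number"},"minItems":5,"maxItems":50},"squeeze":{"type":"number"},"only":{"type":"string"},"quiet":{"type":"boolean"},"lines":{"type":"string"}},"required":["ticks"],"additionalProperties":false}. ticks is one flat list of numbers that holds 1 to 10 rows one after another, with no inner brackets; each row has 5 numbers: dx, dy, dz in shares of the most that a row can go, 1 being 50 mm, then a turn about the tool's z in parts of the range, where 1.0 means 90 degrees, then the finger opening in m; each row shifts and turns the commanded pose from where the row before left it, along the tool's axes as they then stand; what a row does not reach is not made up. A row lasts 1/10 s, in which the tool goes at most 0.05 m and 8.59 degrees, less where a joint would pass 70% of its speed; a pose out of reach is approached as far as the arm can. The fingers move at their own pace and stop on an object; squeeze is the grip in N (left out, the last holds). Time passes only in rows, so rows that do not move let the fingers close. The tool returns the time, the measured TCP pose, the force, the opening and the grip force at its end. only (a regular expression) keeps the lines of the reply that match it, lines (a string "A,B") keeps lines A to B, and quiet returns only ok. Shift and turn numbers lie between -1 and 1, and a call with a number outside is refused. Input that does not fit is refused with a message, and nothing moves.
- env.observe(): the state, without advancing time (a new reading comes with each control period).
- get_image(name): name is "scene" or "top" or "wrist"; returns a dict with "pixels" (480x640x3 uint8, red, green, blue), "K" (3x3 intrinsics, pixels), "extrinsics" (4x4, takes a point from world to camera coordinates). Camera axes: x right, y down, z forward; pixel columns grow to the right and rows downward; lengths in m; the calibration is good to about 2 mm. The wrist camera is an equidistant fisheye: a pixel r from the principal point sees the ray r / f radians off the axis. A picture is of the moment at which its call begins. There is no depth.
- env.close_job(): hands the job in; it is judged then, once.
The state is a dict: "time_s": time; "q": joint angles; "qvel": joint speeds; "joint_efforts": joint torques, N m; "position": TCP position; "tool_rot": TCP orientation; "ft_force": force on the tool from outside, world axes, zero at the start; "wrist_torque": the same for the moment, N m; "grip_width": finger opening in m; "gripper_force": force on a finger pad.
Only numpy, scipy, OpenCV 4.12 (cv2) and the standard library are available. Lean on these libraries where they do the work, as an engineer would, in place of code of your own. Each camera call takes 0.05 s, during which the arm holds its last target. There are 200 camera calls.

TASK

Turn the spindle in its holder until the orange mark on its head squarely faces the scanner and keep it still like that for at least half a second. Then lift the spindle out and thread it from above, tip first, through the upper and then the lower brass bearing of the dental surveyor until its tip sticks out clearly (about a centimetre or more) below the lower bearing. Finish while still holding it there, still and upright, with the head clear above the upper bearing, so that a colleague can lock it; do not disturb the dish, the dropper bottle and the timer.

Things in the scene. Friction and masses are not known exactly. Their poses are not given: they have to be found in the camera images.
- spindle: Loose steel rod, 10 mm thick, 110 mm long, tip chamfered, under a round black grip head 26 mm wide and 32 mm high; about 0.14 kg. Starts upright in the holder, tip down. Origin at the tip; z runs up the rod to the head; x points from the axis to the orange mark: a 9 x 22 mm stripe on the head's side, continued as an orange line from the centre to the rim on its flat top.
- spindle_tip (a point): centre of the spindle's lower end
- spindle_head (a point): middle of the spindle's grip head, on the axis, 126 mm above the tip
- head_underside (a point): on the spindle's axis at the underside of the head, 110 mm above the tip
- holder: Fixed holder: dark round foot 72 mm wide, 10 mm high, with an upright aluminium tube 24 mm wide, top 60 mm above the worktop, bore 13 mm. The spindle stands on the bore's floor, 10 mm above the worktop, its head 120 to 152 mm above the worktop, and turns freely. Origin on the tube's axis at the worktop, z up.
- scanner: Fixed white scanner block 60 x 70 x 100 mm with a dark window that looks at the holder, 75 to 105 mm from the holder's axis. Origin at the worktop under the window, -x points out of the window.
- scanner_eye (a point): middle of the scanner's dark window, 74 mm above the worktop. The mark faces it when the spindle's x axis, seen from above, points at it within about 10 degrees.
- surveyor: Fixed dental surveyor: white base plate 205 x 105 x 14 mm, steel column (138 mm high) 115 mm to the +x side of the bearing axis, two arms each ending in an upright brass bearing, 24 mm wide, 14 mm high, through bore 13.5 mm. The bearings share one vertical axis, one above the other, 32 mm of air between. Origin on that axis at the worktop, z up, +x towards the column.
- upper_bearing (a point): centre of the upper bearing's upper mouth, 130 mm above the worktop; the bearing reaches down to 116 mm
- lower_bearing (a point): centre of the lower bearing's lower mouth, 70 mm above the worktop (56 mm of air below it); the bearing reaches up to 84 mm
- dish: bystander: small round glass dish, 32 mm wide, 22 mm high, near the holder; origin under its centre
- dropper: bystander: small dark dropper bottle with a white cap, 23 mm wide, 55 mm high, near the surveyor; origin under its centre
- clock: bystander: white digital timer, 42 x 60 x 56 mm, between the holder and the surveyor; origin under its centre

How it is judged:
By the outcome, as a careful person would: the job done as asked, in the order asked, and still so for the second after the job is handed in, while the arm keeps its last pose, push and grip.
It also fails if it takes over 53 s, if anything falls off the work surface, if the arm or the gripper's body presses on something with over 40 N, if the wrist force passes 120 N, or if a joint passes its speed limit or range.

## Working session

There is one attempt and no reset: what is moved stays moved. The work goes in short steps, Python scripts to look and compute and a tool call to move; the robot and the scene stay as the last step left them, time stands still between calls to the robot, and variables do not carry over. Pictures are saved under pics/ and viewed, at most 13 in all, crops included, and the job is handed in when it is done.

```bash
ls; mkdir -p pics; python3 - <<'E'
from rig import env, get_image
import cv2,numpy as np
s=env.observe();print(s["time_s"],s["position"],s["tool_rot"],s["grip_width"])
for n in("scene","top"):
    d=get_image(n);cv2.imwrite(f"pics/{n}0.png",d["pixels"][:,:,::-1]);print(n,np.round(d["K"],1).tolist(),np.round(d["extrinsics"],3).tolist())
E
```

```text
pics
rig.py
0.0 [ 0.20180111 -0.51134356  0.24171623] [[ 9.30228982e-01  3.66979554e-01 -2.19343290e-04]
 [ 3.66979479e-01 -9.30227938e-01  1.43031442e-03]
 [ 3.20856890e-04 -1.41101441e-03 -9.99998953e-01]] 0.08515501797133923
scene [[598.4, 0.0, 314.4], [0.0, 598.4, 237.3], [0.0, 0.0, 1.0]] [[-0.673, -0.74, -0.011, 0.36], [-0.31, 0.296, -0.904, 0.237], [0.672, -0.605, -0.428, 0.883], [0.0, 0.0, 0.0, 1.0]]
top [[535.5, 0.0, 321.7], [0.0, 535.5, 239.5], [0.0, 0.0, 1.0]] [[-0.064, -0.998, 0.006, 0.024], [-0.973, 0.061, -0.222, 0.534], [0.221, -0.02, -0.975, 1.233], [0.0, 0.0, 0.0, 1.0]]
```

View pics/scene0.png

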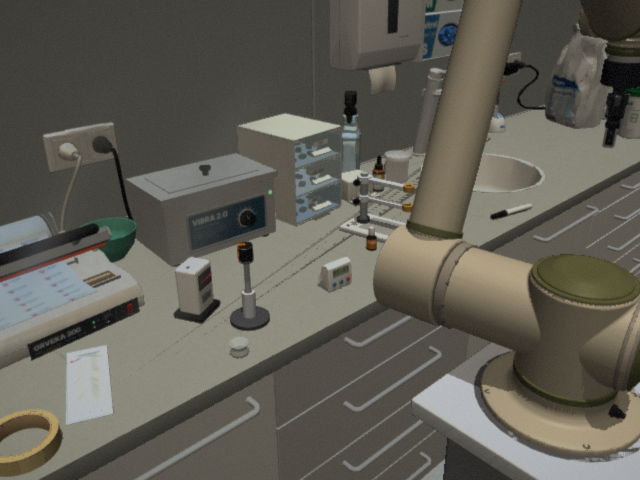

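View pics/top0.png

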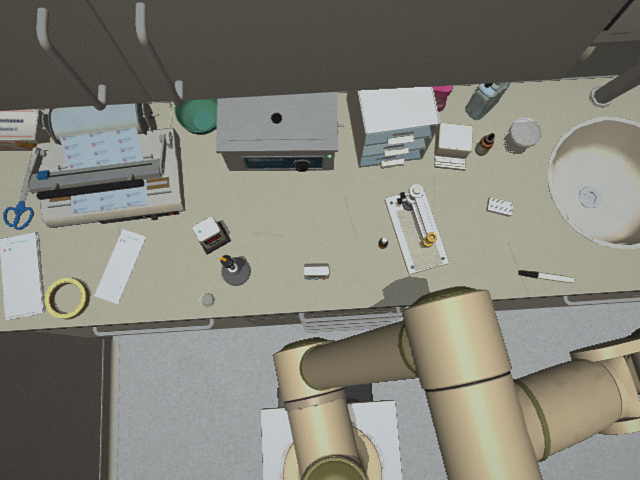

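The scene view shows the spindle head at about (245,252), the scanner at (195,285), the dish at (239,347), the timer at (336,273), and the surveyor at about (385,205). In the top view the head is at about (228,262), the scanner at (210,234) and the bearings at (430,240). I'll zoom in on both.

```bash
python3 - <<'E'
import cv2,numpy as np
t=cv2.imread("pics/top0.png");s=cv2.imread("pics/scene0.png")
c=lambda im,x,y,w,h:cv2.resize(im[y:y+h,x:x+w],(400,300),interpolation=cv2.INTER_CUBIC)
cv2.imwrite("pics/crop0.png",np.vstack([np.hstack([c(t,190,212,80,60),c(t,380,180,80,60+0)]),np.hstack([c(s,170,230,120,90),c(s,330,160,100,75)])]))
E
```

```text
(no output)
```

View pics/crop0.png

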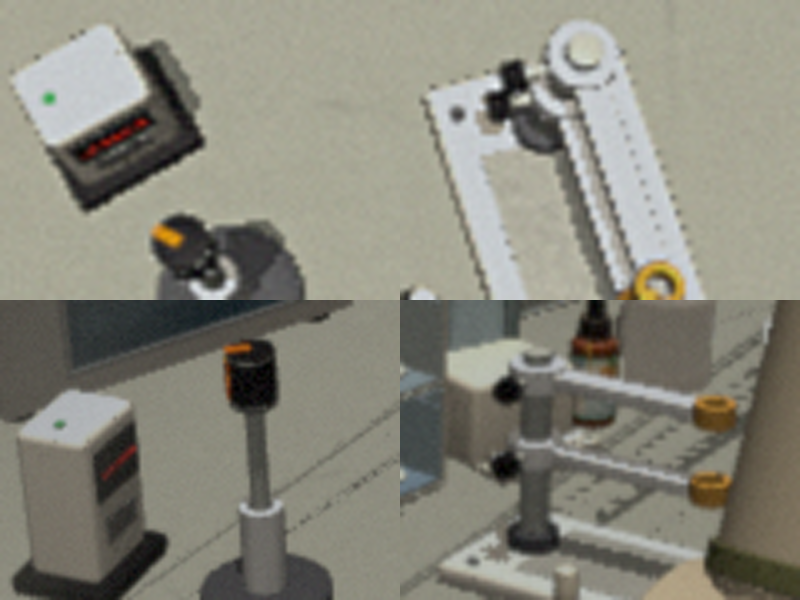

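```bash
cat > h.py <<'E'
import cv2,numpy as np
from rig import env, get_image
def plane(d,uv,z):
    R=d["extrinsics"][:3,:3];t=d["extrinsics"][:3,3];c=-R.T@t
    r=R.T@np.linalg.inv(d["K"])@np.array([uv[0],uv[1],1.]);return c+r*(z-c[2])/r[2]
def tri(d1,p1,d2,p2):
    P=[d["K"]@d["extrinsics"][:3] for d in(d1,d2)]
    X=cv2.triangulatePoints(P[0],P[1],np.array(p1,float).reshape(2,1),np.array(p2,float).reshape(2,1)).ravel();return X[:3]/X[3]
def proj(d,X):
    p=d["K"]@(d["extrinsics"][:3,:3]@np.array(X)+d["extrinsics"][:3,3]);return p[:2]/p[2]
def blobs(d,box,f,mn=8):
    x,y,w,h=box;hsv=cv2.cvtColor(d["pixels"],cv2.COLOR_RGB2HSV)[y:y+h,x:x+w].astype(int)
    m=f(hsv[...,0],hsv[...,1],hsv[...,2]).astype(np.uint8)
    n,l,s,c=cv2.connectedComponentsWithStats(m)
    return sorted([(int(s[i,4]),(c[i]+[x,y]).round(1).tolist(),(s[i,:4]+[x,y,0,0]).tolist()) for i in range(1,n) if s[i,4]>=mn],reverse=True)
E
python3 - <<'E'
from h import *
np.set_printoptions(precision=4,suppress=True)
T=get_image("top");S=get_image("scene")
brass=lambda h,s,v:(h>8)&(h<30)&(s>130)&(v>70)
print("brass top",blobs(T,(400,215,60,40),brass)); print("brass scene",blobs(S,(395,170,30,50),brass))
dark=lambda h,s,v:(v<48)
org=lambda h,s,v:(h<25)&(s>150)&(v>80)
print("head top",blobs(T,(215,250,30,18),dark),blobs(T,(215,250,30,20),org))
print("head scene",blobs(S,(230,235,30,40),dark),blobs(S,(230,235,30,40),org))
p=lambda a,b:(190+a/5,212+b/5)
print("headtop",plane(T,p(184,243),.152)," mark mid",plane(T,p(166,236),.152),"tube",plane(T,p(213,275),.06),"foot",plane(T,(236,269.5),.01))
for q in((12,75),(105,25),(150,90),(55,150)):print("scan",plane(T,p(*q),.1))
print("dish",plane(T,(207,299),.022),"clock",plane(T,(316,270),.05),"dropper",plane(T,(383,243),.055))
print("column",plane(T,(380+585/5,180+50/5-0),.138), "headtop scene", plane(S,(232+0,237),.152))
for z,uv in((.13,(431.7,236.4)),):print("bear",plane(T,uv,z))
E
```

```text
brass top [(97, [429.2, 239.6], [423, 233, 14, 14])]
brass scene [(75, [408.5, 187.8], [404, 184, 10, 9]), (67, [407.3, 206.7], [403, 203, 10, 9])]
head top [(20, [228.2, 265.4], [224, 263, 9, 5]), (19, [228.4, 257.9], [224, 256, 9, 6])] [(18, [223.1, 258.6], [221, 257, 6, 4])]
head scene [(227, [245.6, 252.9], [239, 242, 14, 21]), (9, [232.0, 235.3], [230, 235, 6, 2])] [(20, [241.1, 244.0], [237, 243, 9, 3]), (9, [238.0, 254.0], [238, 250, 1, 9])]
headtop [0.4792 0.2046 0.152 ]  mark mid [0.4828 0.2125 0.152 ] tube [0.4809 0.206  0.06  ] foot [0.4834 0.2054 0.01  ]
scan [0.5747 0.2915 0.1   ]
scan [0.5964 0.2476 0.1   ]
scan [0.5634 0.2271 0.1   ]
scan [0.5373 0.2719 0.1   ]
dish [0.4132 0.2758 0.022 ] clock [0.4629 0.0079 0.05  ] dropper [ 0.518  -0.1582  0.055 ]
column [ 0.6092 -0.4221  0.138 ] headtop scene [0.5191 0.2061 0.152 ]
bear [ 0.5104 -0.2605  0.13  ]
```

Careful with the scale: shifts go in shares of 50 mm and turns go in shares of 90 degrees. That gives: -0.0282 m is -0.564, 0.026 m is 0.52.

>>> nudge_tcp(
  ticks=[0.52, -0.564, 0, 0, 0.085, 0.52, -0.564, 0, 0, 0.085, 0.52, -0.564, 0, 0, 0.085, 0.52, -0.564, 0, 0, 0.085, 0.52, -0.564, 0, 0, 0.085, 0.52, -0.564, 0, 0, 0.085, 0.52, -0.564, 0, 0, 0.085, 0.52, -0.564, 0, 0, 0.085, 0.52, -0.564, 0, 0, 0.085, 0.52, -0.564, 0, 0, 0.085],
  squeeze=60,
)

```text
time_s: 1.2
position: [0.3404, -0.1524, 0.2424]
tool_rot: [[0.93, 0.367, 0.0], [0.367, -0.93, -0.0], [0.0, 0.0, -1.0]]
ft_force: [-0.2, 0.1, -0.0]
grip_width: 0.0849
gripper_force: 0.0
```

>>> nudge_tcp(
  ticks=[0.52, -0.564, 0, 0, 0.085, 0.52, -0.564, 0, 0, 0.085, 0.52, -0.564, 0, 0, 0.085, 0.52, -0.564, 0, 0, 0.085, 0.52, -0.564, 0, 0, 0.085, 0.52, -0.564, 0, 0, 0.085, 0.52, -0.564, 0, 0, 0.085, 0.52, -0.564, 0, 0, 0.085],
)

```text
time_s: 2.0
position: [0.4511, 0.1341, 0.2423]
tool_rot: [[0.93, 0.367, -0.0], [0.367, -0.93, -0.0], [-0.0, 0.0, -1.0]]
ft_force: [0.7, -0.2, 0.0]
grip_width: 0.0852
gripper_force: 0.0
```

>>> nudge_tcp(
  ticks=[0, 0, 0, 0, 0.085, 0, 0, 0, 0, 0.085],
  lines="1,2",
)

```text
time_s: 2.2
position: [0.4507, 0.1327, 0.242]
```

```bash
python3 - <<'E'
from h import *
W=get_image("wrist");T=get_image("top")
np.savez("w1.npz",**W)
print(W["K"].round(1).tolist(),W["extrinsics"].round(3).tolist())
a=W["pixels"][:,:,::-1];b=T["pixels"][195:285,180:300,::-1]
cv2.imwrite("pics/w1.png",np.hstack([cv2.resize(a,(400,300)),cv2.resize(b,(400,300),interpolation=cv2.INTER_CUBIC)]));cv2.imwrite("pics/w1full.png",a)
E
```

```text
[[371.6, 0.0, 314.3], [0.0, 371.6, 231.0], [0.0, 0.0, 1.0]] [[0.369, -0.929, -0.0, -0.043], [-0.892, -0.354, 0.279, 0.413], [-0.26, -0.103, -0.96, 0.509], [0.0, 0.0, 0.0, 1.0]]
```

View pics/w1full.png

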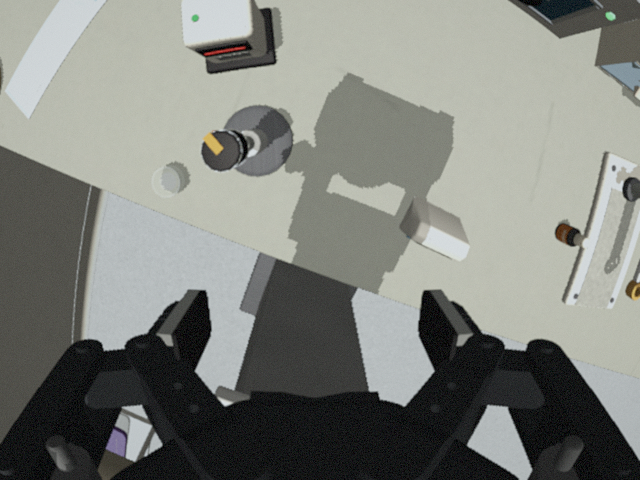

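The wrist view shows the head at about (223,151) with its mark pointing up and left to about (207,137), and the scanner window at (228,48). I'll measure on a zoom.

```bash
cat >> h.py <<'E'
def fish(d,uv,z):
    K=d["K"];R=d["extrinsics"][:3,:3];c=-R.T@d["extrinsics"][:3,3]
    x=(np.array(uv,float)-[K[0,2],K[1,2]])/K[0,0];t=np.hypot(*x)
    r=R.T@np.array([*(x/t*np.sin(t)),np.cos(t)]);return c+r*(z-c[2])/r[2]
E
python3 - <<'E'
import cv2,numpy as np
a=cv2.imread("pics/w1full.png");t=cv2.imread("pics/w1.png")[:,400:]
c=lambda x,y:cv2.resize(a[y:y+60,x:x+80],(640,480),interpolation=cv2.INTER_CUBIC)
u=np.hstack([cv2.resize(a[120:180,190:270],(400,300),interpolation=cv2.INTER_CUBIC),cv2.resize(a[15:75,180:260],(400,300),interpolation=cv2.INTER_CUBIC)])
cv2.imwrite("pics/c1.png",np.vstack([u,np.hstack([t,t*0])]))
E
```

```text
(no output)
```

View pics/c1.png

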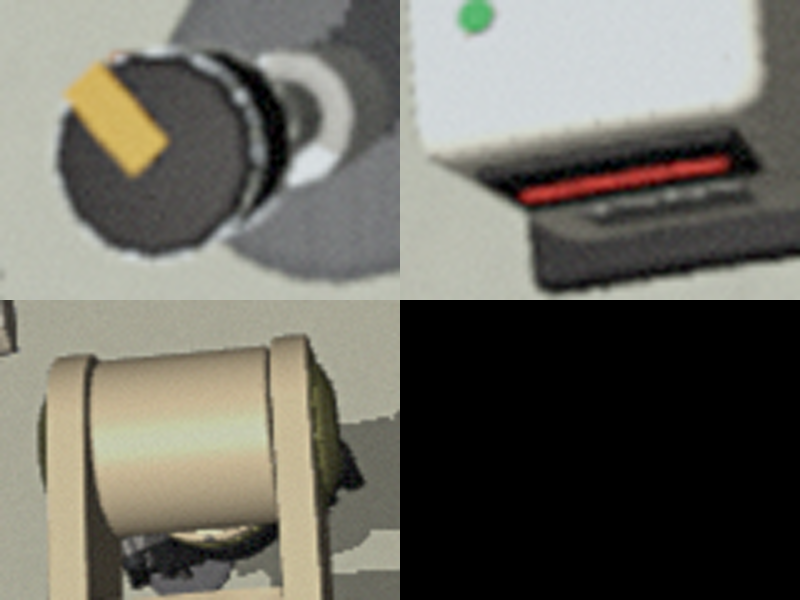

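```bash
python3 - <<'E'
from h import *
np.set_printoptions(precision=4,suppress=True)
W=dict(np.load("w1.npz"))
hc=fish(W,(220.4,150.4),.152);o=fish(W,(207,136),.152);i=fish(W,(220,151.6),.152)
print(hc,o,np.linalg.norm(o-hc),[np.degrees(np.arctan2(*(o-k)[1::-1])) for k in(hc,i)])
l=fish(W,(185.7,46.8),.1);r=fish(W,(251.5,34),.1)
for z in(.074,.085,.09):
  e=fish(W,(224.4,50),z);print(z,e,[np.degrees(np.arctan2(*(e-k)[1::-1])) for k in(hc,np.array([.481,.206,0]))])
print("front edge",l,r,"mid",(l+r)/2,"normal",np.degrees(np.arctan2(*(l-r)[1::-1]))-90)
S=get_image("scene");print(proj(S,hc),proj(S,hc-[0,0,.032]))
print("left/right rim",fish(W,(190+55/5,150),.152),fish(W,(190+250/5,150),.152))
print("surveyor top-bear wrist")
d=np.array([hc[0],hc[1]])-env.observe()["position"][:2];print(d,.93*d[0]+.367*d[1],.367*d[0]-.93*d[1])
E
```

```text
[0.4832 0.2065 0.152 ] [0.4887 0.2175 0.152 ] 0.012270868310105192 [np.float64(63.48677219140208), np.float64(60.36377182823253)]
0.074 [0.5502 0.2499 0.074 ] [np.float64(32.955215878741235), np.float64(32.41712155024665)]
0.085 [0.549  0.2466 0.085 ] [np.float64(31.361455363302877), np.float64(30.846601915819313)]
0.09 [0.5484 0.2451 0.09  ] [np.float64(30.597981373222417), np.float64(30.095578286702914)]
front edge [0.5411 0.2723 0.1   ] [0.5651 0.2273 0.1   ] mid [0.5531 0.2498 0.1   ] normal 28.02676164111054
[244.0811 243.6134] [245.229  260.3138]
left/right rim [0.4793 0.2183 0.152 ] [0.4875 0.1951 0.152 ]
surveyor top-bear wrist
[0.0325 0.075 ] 0.057776718025592866 -0.05782857919230455
```

To row units: -0.019 m is -0.38.

>>> nudge_tcp(
  ticks=[0.38, -0.38, 0, 0, 0.085, 0.38, -0.38, 0, 0, 0.085, 0.38, -0.38, 0, 0, 0.085, 0, 0, 0.38, 0, 0.085, 0, 0, 0.38, 0, 0.085, 0, 0, 0.38, 0, 0.085, 0, 0, 0.38, 0, 0.085, 0, 0, 0.38, 0, 0.085, 0, 0, 0.38, 0, 0.06, 0, 0, 0, 0, 0.06],
)

```text
time_s: 3.35
position: [0.482, 0.205, 0.1266]
tool_rot: [[0.931, 0.365, -0.004], [0.365, -0.931, -0.001], [-0.004, -0.001, -1.0]]
ft_force: [0.0, -0.7, 0.4]
grip_width: 0.0604
gripper_force: 0.0
```

```bash
python3 - <<'E'
from h import *
W=get_image("wrist");S=get_image("scene")
cv2.imwrite("pics/w2.png",np.hstack([cv2.resize(W["pixels"][:,:,::-1],(400,300)),cv2.resize(S["pixels"][210:330,170:330,::-1],(400,300),interpolation=cv2.INTER_CUBIC)]))
E
```

```text
(no output)
```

View pics/w2.png

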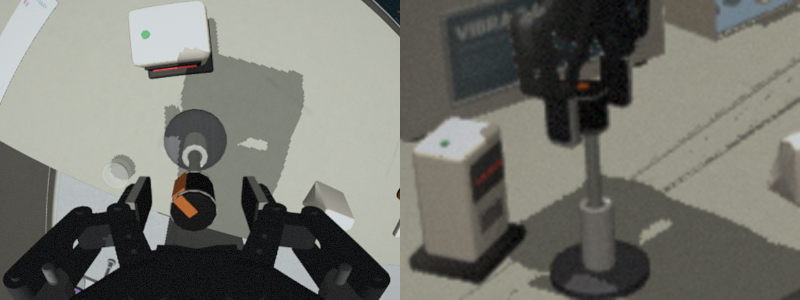

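The wrist view shows the head at (194,200), midway between the pads at 145 and 252, and the scene view agrees. I'll close and turn it +30° about tool z.

>>> nudge_tcp(
  ticks=[0, 0, 0, 0, 0.04, 0, 0, 0, 0, 0.03, 0, 0, 0, 0, 0.022, 0, 0, 0, 0, 0.022, 0, 0, 0, 0, 0.022, 0, 0, 0, 0, 0.022, 0, 0, 0, 0, 0.022, 0, 0, 0, 0, 0.022],
  squeeze=60,
)

```text
time_s: 4.25
position: [0.4835, 0.2065, 0.1293]
tool_rot: [[0.93, 0.367, 0.002], [0.367, -0.93, 0.0], [0.002, 0.0, -1.0]]
ft_force: [-0.6, 0.4, 6.7]
grip_width: 0.0242
gripper_force: 58.7
```

>>> nudge_tcp(
  ticks=[0, 0, 0, 0.0556, 0.022, 0, 0, 0, 0.0556, 0.022, 0, 0, 0, 0.0556, 0.022, 0, 0, 0, 0.0556, 0.022, 0, 0, 0, 0.0556, 0.022, 0, 0, 0, 0.0556, 0.022, 0, 0, 0, 0, 0.022, 0, 0, 0, 0, 0.022],
)

```text
time_s: 5.05
position: [0.4835, 0.2063, 0.1293]
tool_rot: [[0.989, -0.147, 0.002], [-0.147, -0.989, 0.0], [0.002, -0.0, -1.0]]
ft_force: [-0.5, 0.0, 7.4]
grip_width: 0.0248
gripper_force: 58.7
```

```bash
python3 - <<'E'
from h import *
W=get_image("wrist");S=get_image("scene");np.savez("w3.npz",**W)
cv2.imwrite("pics/w3.png",np.hstack([cv2.resize(W["pixels"][240:390,220:420,::-1],(400,300)),cv2.resize(S["pixels"][210:330,170:330,::-1],(400,300),interpolation=cv2.INTER_CUBIC)]))
E
```

```text
(no output)
```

View pics/w3.png

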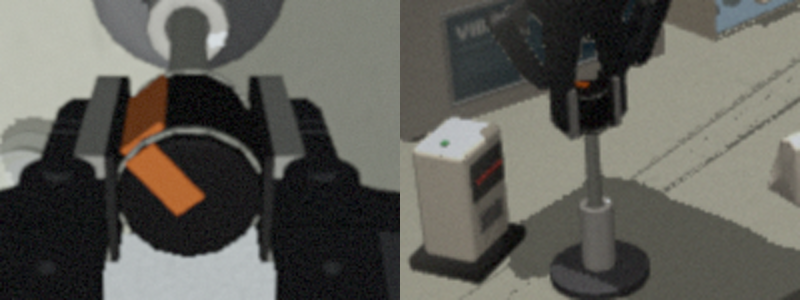

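```bash
python3 - <<'E'
from h import *
np.set_printoptions(precision=4,suppress=True)
W=dict(np.load("w3.npz"))
g=lambda a,b,z=.152:fish(W,(220+a/2,240+b/2),z)
i=g(190,205);o=g(138,145);L=g(117,195);R=g(262,195)
print(i,o,np.linalg.norm(o-i),np.degrees(np.arctan2(*(o-i)[1::-1])),(L+R)/2,np.linalg.norm(L-R))
# side stripe: bottom edge midpoint, z=.125 (22mm stripe centred on .136)
s=g(147,90,.125);print(s,np.degrees(np.arctan2(*(s-(L+R)/2)[1::-1])))
e=np.array([.5502,.2490]);print(np.degrees(np.arctan2(e[1]-.206,e[0]-.482)))
E
```

```text
[0.483  0.2061 0.152 ] [0.496  0.2129 0.152 ] 0.014651144341921923 27.487238152599687 [0.4849 0.2059 0.152 ] 0.02482531008026831
[0.4938 0.2132 0.125 ] 39.09899274743708
32.23137117441123
```

The mark estimates are 27.5° (top line), 39° (side stripe) and 32° (turn arithmetic), against a target of 32°, so it faces the scanner. I'll hold it still, then lift.

>>> nudge_tcp(
  ticks=[0, 0, 0, 0, 0.022, 0, 0, 0, 0, 0.022, 0, 0, 0, 0, 0.022, 0, 0, 0, 0, 0.022, 0, 0, 0, 0, 0.022, 0, 0, 0, 0, 0.022, 0, 0, 0, 0, 0.022, 0, 0, 0, 0, 0.022, 0, 0, 0, 0, 0.022, 0, 0, 0, 0, 0.022],
  lines="1,2",
)

```text
time_s: 6.15
position: [0.4835, 0.2063, 0.1293]
```

>>> nudge_tcp(
  ticks=[0, 0, -0.2, 0, 0.022, 0, 0, -0.3, 0, 0.022, 0, 0, -0.4, 0, 0.022, 0, 0, -0.4, 0, 0.022, 0, 0, -0.4, 0, 0.022, 0, 0, -0.4, 0, 0.022, 0, 0, -0.4, 0, 0.022, 0, 0, -0.3, 0, 0.022, 0, 0, -0.2, 0, 0.022, 0, 0, 0, 0, 0.022],
)

```text
time_s: 7.15
position: [0.4832, 0.2063, 0.2796]
tool_rot: [[0.989, -0.147, 0.002], [-0.147, -0.989, 0.0], [0.002, -0.001, -1.0]]
ft_force: [-0.4, 0.3, -2.0]
grip_width: 0.0244
gripper_force: 58.9
```

```bash
python3 - <<'E'
from h import *
S=get_image("scene");W=get_image("wrist");T=get_image("top")
np.savez("w4.npz",**W);np.savez("s4.npz",**S)
cv2.imwrite("pics/w4.png",np.vstack([np.hstack([cv2.resize(W["pixels"][150:390,160:480,::-1],(400,300)),cv2.resize(S["pixels"][180:300,170:330,::-1],(400,300),interpolation=cv2.INTER_CUBIC)]),np.hstack([cv2.resize(W["pixels"][:,320:640,::-1],(200,300)),cv2.resize(T["pixels"][170:290,380:460,::-1],(200,300)),cv2.resize(S["pixels"][160:235,330:430,::-1],(400,300),interpolation=cv2.INTER_CUBIC)])]))
E
```

```text
(no output)
```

View pics/w4.png

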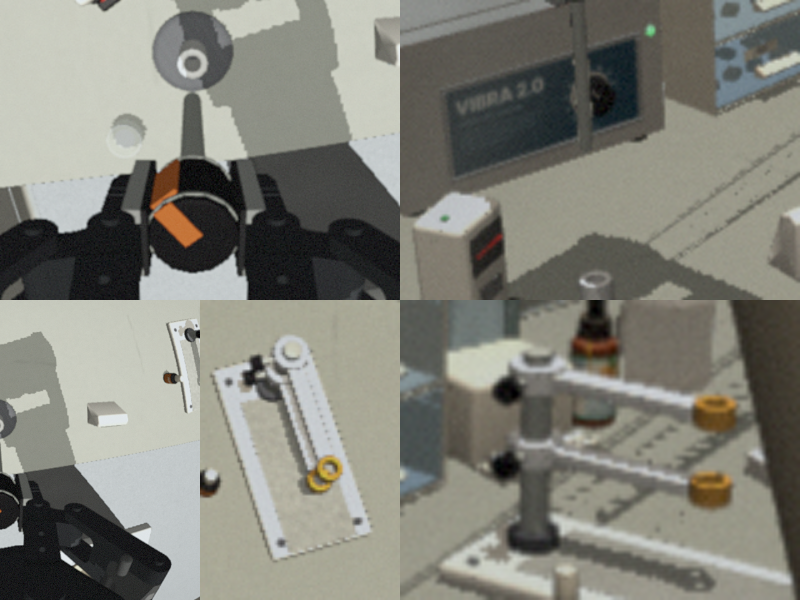

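The spindle is lifted and upright. The tip is at scene (243.6,239.2) and wrist (313.6,226). The bearings are at top (431.6,237.0) for the upper and (428,242.4) for the lower, and scene (408.7,185.5) and (407.7,205).

```bash
python3 - <<'E'
from h import *
np.set_printoptions(precision=4,suppress=True)
W=dict(np.load("w4.npz"));S=dict(np.load("s4.npz"));T=get_image("top")
print("bear up top",plane(T,(431.6,237.0),.13),"scene",plane(S,(408.75,185.5),.13),"tri",tri(T,(431.6,237.),S,(408.75,185.5)))
print("bear low(upper mouth)",plane(T,(428,242.4),.084),"scene",plane(S,(407.75,205),.084),"tri",tri(T,(428,242.4),S,(407.75,205)))
c=plane(T,(417,190),.138);print("column",c)
print("tip scene",proj(S,[.4833,.2063,.16]),"wrist tip",fish(W,(313.6,226),.16), "rel grip pt",fish(W,(313.6,226),.16)-env.observe()["position"])
m=lambda h,s,v:(h>8)&(h<30)&(s>110)&(v>60)
print(blobs(T,(415,225,30,30),m),blobs(S,(395,170,30,50),m))
E
```

```text
bear up top [ 0.509  -0.2601  0.13  ] scene [ 0.5072 -0.259   0.13  ] tri [ 0.5089 -0.2606  0.1292]
bear low(upper mouth) [ 0.5065 -0.2608  0.084 ] scene [ 0.5061 -0.2582  0.084 ] tri [ 0.5074 -0.2607  0.0829]
column [ 0.6207 -0.2367  0.138 ]
tip scene [243.8369 239.3106] wrist tip [0.4852 0.2064 0.16  ] rel grip pt [ 0.0025  0.0002 -0.1174]
[(104, [429.2, 239.4], [423, 232, 14, 15])] [(81, [408.5, 187.9], [404, 184, 10, 9]), (75, [407.1, 206.9], [403, 203, 10, 9])]
```

To row units: 0.04 m is 0.8, 0.038 m is 0.76.

>>> nudge_tcp(
  ticks=[0.08, 0.4, 0, 0, 0.022, 0.16, 0.76, 0, 0, 0.022, 0.16, 0.76, 0, 0, 0.022, 0.16, 0.8, 0, 0, 0.022, 0.16, 0.8, 0, 0, 0.022, 0.16, 0.8, 0, 0, 0.022, 0.16, 0.8, 0, 0, 0.022, 0.16, 0.8, 0, 0, 0.022, 0.16, 0.8, 0, 0, 0.022, 0.16, 0.8, 0, 0, 0.022],
  lines="1,2",
)

```text
time_s: 8.35
position: [0.5024, -0.1784, 0.2776]
```

>>> nudge_tcp(
  ticks=[0.16, 0.77, 0, 0, 0.022, 0.12, 0.6, 0, 0, 0.022, 0.06, 0.26, 0, 0, 0.022, 0, 0, 0, 0, 0.022, 0, 0, 0, 0, 0.022, 0, 0, 0, 0, 0.022],
)

```text
time_s: 8.95
position: [0.5077, -0.2584, 0.2784]
tool_rot: [[0.989, -0.146, -0.0], [-0.146, -0.989, 0.0], [-0.0, -0.0, -1.0]]
ft_force: [-0.3, -0.0, -1.0]
grip_width: 0.0246
gripper_force: 59.2
```

```bash
python3 - <<'E'
from h import *
S=get_image("scene");W=get_image("wrist")
np.savez("w5.npz",**W);np.savez("s5.npz",**S);print(env.observe()["position"])
cv2.imwrite("pics/w5.png",np.hstack([cv2.resize(W["pixels"][150:350,260:375,::-1],(345,600),interpolation=cv2.INTER_CUBIC),cv2.resize(S["pixels"][140:240,360:435,::-1],(450,600),interpolation=cv2.INTER_CUBIC)]))
E
```

```text
[ 0.50774191 -0.25869827  0.27860817]
```

View pics/w5.png

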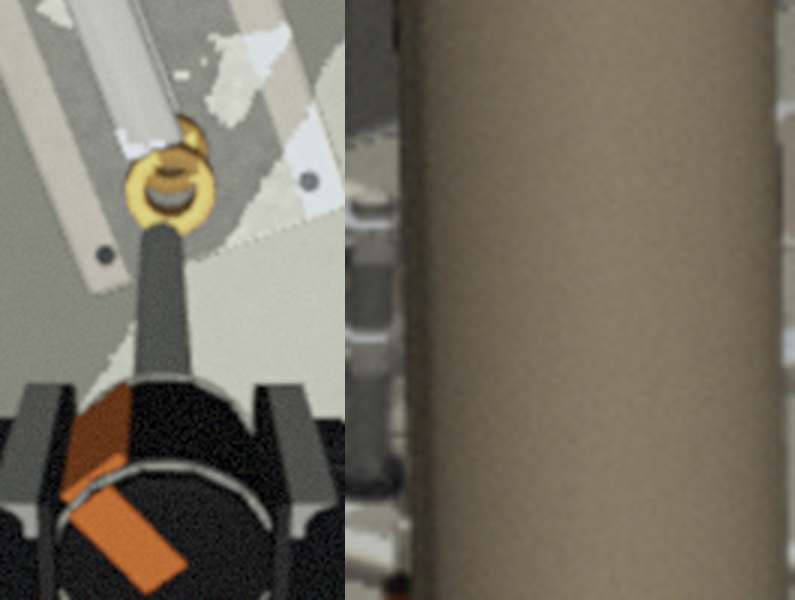

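The wrist view shows the upper bearing ring centred at about (316.8,213.3), and the far rim of the tip at (313.7,224.3), so the tip centre is near (313.7,230). The arm hides the scene view here.

```bash
python3 - <<'E'
from h import *
np.set_printoptions(precision=4,suppress=True)
W=dict(np.load("w5.npz"));s=env.observe();R=s["tool_rot"];p=s["position"]
m=lambda h,s,v:(h>12)&(h<30)&(s>100)&(v>120)
print(blobs(W,(290,185,60,60),m))
g=lambda a,b,z:fish(W,(260+a/3,150+b/3),z)
def rel(n,X):print(n,X,"tool",(R.T@(X-p)))
zt=p[2]-.1193
rel("ring",g(170.5,190,.13));rel("ringL",g(125,190,.13));rel("ringR",g(215,190,.13));rel("ringTop",g(170,143,.13));rel("ringBot",g(170,238,.13))
rel("hole",g(170,183,.13))
rel("tip far rim",g(161.5,222.5,zt));rel("tip",g(161.5,240,zt))
rel("rodL",g(141,260,zt));rel("rodR",g(183,260,zt))
zh=zt+.142;rel("headL",g(52,545,zh));rel("headR",g(275,545,zh));rel("head top far",g(163,460,zh))
rel("lines inner",g(167,580,zh))
print("proj brg for TCP xy: cam centre",-W["extrinsics"][:3,:3].T@W["extrinsics"][:3,3])
E
```

```text
[(558, [317.2, 210.2], [302, 190, 30, 38])]
ring [ 0.5115 -0.2611  0.13  ] tool [0.004  0.0018 0.1486]
ringL [ 0.5132 -0.2495  0.13  ] tool [ 0.004  -0.0099  0.1486]
ringR [ 0.5098 -0.2724  0.13  ] tool [0.004  0.0133 0.1486]
ringTop [ 0.5237 -0.2627  0.13  ] tool [0.0164 0.0016 0.1486]
ringBot [ 0.4988 -0.2591  0.13  ] tool [-0.0088  0.0017  0.1486]
hole [ 0.5134 -0.2612  0.13  ] tool [0.0059 0.0017 0.1486]
tip far rim [ 0.5111 -0.2587  0.1593] tool [ 0.0033 -0.0005  0.1193]
tip [ 0.5069 -0.2581  0.1593] tool [-0.001  -0.0005  0.1193]
rodL [ 0.5028 -0.2526  0.1593] tool [-0.0059 -0.0053  0.1193]
rodR [ 0.5013 -0.2624  0.1593] tool [-0.0058  0.0046  0.1193]
headL [ 0.5134 -0.2467  0.3013] tool [ 0.0039 -0.0127 -0.0227]
headR [ 0.5098 -0.2717  0.3013] tool [ 0.0039  0.0125 -0.0227]
head top far [ 0.5225 -0.2607  0.3013] tool [ 0.0149 -0.0002 -0.0227]
lines inner [ 0.5069 -0.2589  0.3013] tool [-0.0008  0.0003 -0.0227]
proj brg for TCP xy: cam centre [ 0.5779 -0.2688  0.4096]
```

To row units: 0.01 m is 0.2, 0.0022 m is 0.044.

>>> nudge_tcp(
  ticks=[0.044, 0.02, 0, 0, 0.022, 0.044, 0.02, 0, 0, 0.022, 0, 0, 0.2, 0, 0.022, 0, 0, 0.2, 0, 0.022, 0, 0, 0, 0, 0.022, 0, 0, 0, 0, 0.022, 0, 0, 0, 0, 0.022],
)

```text
time_s: 9.75
position: [0.5117, -0.2626, 0.2585]
tool_rot: [[0.989, -0.147, 0.0], [-0.147, -0.989, -0.0], [0.0, 0.0, -1.0]]
ft_force: [-0.4, -0.8, -2.0]
grip_width: 0.0244
gripper_force: 59.2
```

```bash
python3 - <<'E'
from h import *
W=get_image("wrist");np.savez("w6.npz",**W)
p=W["pixels"]
c=cv2.resize(p[185:245,280:350,::-1],(700,600),interpolation=cv2.INTER_CUBIC)
cv2.imwrite("pics/w6.png",c)
m=lambda h,s,v:(h>12)&(h<30)&(s>100)&(v>120)
print(blobs(W,(290,180,60,70),m))
E
```

```text
[(470, [311.2, 222.5], [296, 211, 32, 28]), (76, [320.3, 205.5], [315, 199, 11, 16])]
```

View pics/w6.png

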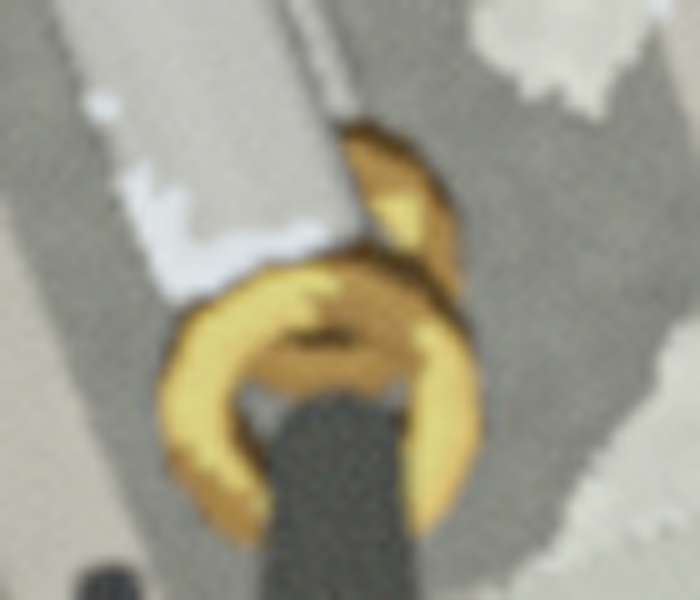

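The ring spans x 160–480 in the crop, with its centre at about (320,408). The rod edges are at 265 and 415 (centre 340), and its front rim is at y≈392.

```bash
python3 - <<'E'
from h import *
np.set_printoptions(precision=4,suppress=True)
W=dict(np.load("w6.npz"));s=env.observe();R=s["tool_rot"];p=s["position"]
g=lambda a,b,z:fish(W,(280+a/10-.45,185+b/10-.45),z)
def rel(n,X):print(n,"tool",(R.T@(X-p)))
zt=p[2]-.1193;print("tipz",zt)
for n,q in dict(c=(320,408),L=(160,405),R=(481,405),top=(365,250),botL=(245,545),botR=(425,535)).items():rel(n,g(*q,.13))
rel("tip rim",g(340,392,zt+.0015));rel("L",g(275,420,zt+.0015));rel("R",g(404,420,zt+.0015));rel("rodL",g(263,540,zt+.01));rel("rodR",g(416,540,zt+.01))
# circle fit, known radius 12mm to ring edge points
P=np.array([(R.T@(g(*q,.13)-p))[:2] for q in[(160,405),(481,405),(245,545),(425,535),(185,310),(178,470),(465,470)]])
from scipy.optimize import least_squares
print(least_squares(lambda c:np.hypot(*(P-c).T)-.012,[0,0]).x, least_squares(lambda c:np.hypot(*(P-c[:2]).T)-c[2],[0,0,.012]).x)
E
```

```text
tipz 0.13934956778495045
c tool [-0.0001 -0.002   0.1286]
L tool [ 0.0001 -0.0136  0.1286]
R tool [0.0001 0.0096 0.1287]
top tool [0.0116 0.0012 0.1287]
botL tool [-0.0105 -0.0075  0.1286]
botR tool [-0.0097  0.0056  0.1286]
tip rim tool [ 0.004  -0.0005  0.1178]
L tool [ 0.002  -0.0051  0.1178]
R tool [0.002  0.0039 0.1178]
rodL tool [-0.0041 -0.0057  0.1093]
rodR tool [-0.0041  0.0046  0.1093]
[ 0.0002 -0.0019] [-0.0001 -0.002   0.0118]
```

To row units: 0.004 m is 0.08, -0.0015 m is -0.03.

>>> nudge_tcp(
  ticks=[0.02, -0.03, 0, 0, 0.022, 0, 0, 0, 0, 0.022, 0, 0, 0.08, 0, 0.022, 0, 0, 0.08, 0, 0.022, 0, 0, 0.08, 0, 0.022, 0, 0, 0.08, 0, 0.022, 0, 0, 0, 0, 0.022],
)

```text
time_s: 10.5
position: [0.5127, -0.2611, 0.2415]
tool_rot: [[0.989, -0.147, -0.001], [-0.147, -0.989, 0.001], [-0.001, -0.001, -1.0]]
ft_force: [-0.7, -0.3, -1.8]
grip_width: 0.0242
gripper_force: 59.2
```

```bash
python3 - <<'E'
from h import *
s=env.observe();print(s["ft_force"],s["wrist_torque"],s["position"])
E
```

```text
[-0.71129372 -0.28810848 -1.77039822] [0.05446355 0.00410877 0.05456729] [ 0.51270239 -0.26108303  0.24153448]
```

To row units: 0.005 m is 0.1.

>>> nudge_tcp(
  ticks=[0, 0, 0.1, 0, 0.022, 0, 0, 0.1, 0, 0.022, 0, 0, 0.1, 0, 0.022, 0, 0, 0.1, 0, 0.022, 0, 0, 0.1, 0, 0.022, 0, 0, 0.1, 0, 0.022, 0, 0, 0, 0, 0.022],
)

```text
time_s: 11.2
position: [0.5127, -0.2611, 0.2115]
tool_rot: [[0.989, -0.147, -0.001], [-0.147, -0.989, 0.001], [-0.001, -0.001, -1.0]]
ft_force: [-0.2, 0.2, -2.4]
grip_width: 0.0244
gripper_force: 59.2
```

>>> nudge_tcp(
  ticks=[0, 0, 0.06, 0, 0.022, 0, 0, 0.06, 0, 0.022, 0, 0, 0.06, 0, 0.022, 0, 0, 0.06, 0, 0.022, 0, 0, 0.06, 0, 0.022, 0, 0, 0, 0, 0.022],
)

```text
time_s: 11.8
position: [0.5127, -0.2611, 0.1968]
tool_rot: [[0.989, -0.147, -0.001], [-0.147, -0.989, 0.001], [-0.001, -0.0, -1.0]]
ft_force: [-0.5, 0.7, -2.0]
grip_width: 0.0245
gripper_force: 59.2
```

```bash
python3 - <<'E'
from h import *
s=env.observe();print(s["ft_force"],s["wrist_torque"],s["position"])
E
```

```text
[-0.53887759  0.67123126 -2.00967965] [0.00110353 0.00064852 0.03729575] [ 0.51274386 -0.26112409  0.19681574]
```

To row units: 0.004 m is 0.08.

>>> nudge_tcp(
  ticks=[0, 0, 0.08, 0, 0.022, 0, 0, 0.08, 0, 0.022, 0, 0, 0.08, 0, 0.022, 0, 0, 0.08, 0, 0.022, 0, 0, 0.08, 0, 0.022, 0, 0, 0.08, 0, 0.022, 0, 0, 0, 0, 0.022, 0, 0, 0, 0, 0.022, 0, 0, 0, 0, 0.022, 0, 0, 0, 0, 0.022],
)

```text
time_s: 12.8
position: [0.513, -0.2613, 0.1735]
tool_rot: [[0.989, -0.147, 0.0], [-0.147, -0.989, -0.0], [0.0, 0.0, -1.0]]
ft_force: [-0.5, -0.2, -1.1]
grip_width: 0.0244
gripper_force: 59.2
```

```bash
python3 - <<'E'
from h import *
s=env.observe();print(s["ft_force"],s["wrist_torque"],s["position"],np.abs(s["qvel"]).max())
W=get_image("wrist");T=get_image("top")
cv2.imwrite("pics/w7.png",np.hstack([cv2.resize(W["pixels"][90:390,120:520,::-1],(400,300)),cv2.resize(T["pixels"][150:300,360:560,::-1],(400,300))]))
E
```

```text
[-0.4722003  -0.18287888 -1.08401285] [0.01204975 0.03738935 0.07337768] [ 0.51295386 -0.2612624   0.17351965] 0.09136640727050262
```

View pics/w7.png

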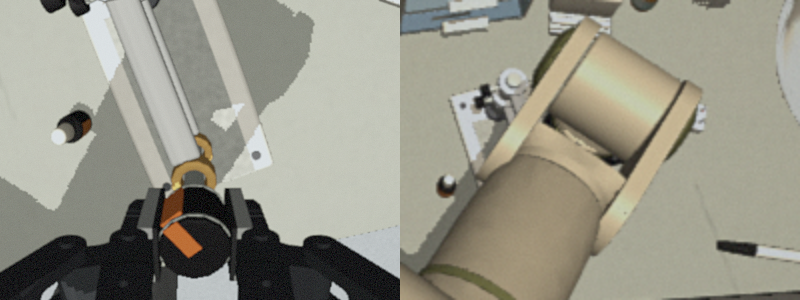

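The wrist view shows the rod inside the upper bearing at (195,178). The head sits unchanged in the grip and clear above the bearing, and the dropper is still standing. No contact force has built up, and the tip is at z≈0.054, about 16 mm below the lower bearing. I'll hand in.

>>> nudge_tcp(
  ticks=[0, 0, 0, 0, 0.022, 0, 0, 0, 0, 0.022, 0, 0, 0, 0, 0.022, 0, 0, 0, 0, 0.022, 0, 0, 0, 0, 0.022],
  lines="1,2",
)

```text
time_s: 13.4
position: [0.5129, -0.2612, 0.1733]
```

```bash
python3 -c "
from rig import env, get_image
print(env.close_job())"
```

```text
the job is handed in; nothing more can be done
None
```

The job is handed in at 13.4 s: the mark was turned to face the scanner and held about a second, and the spindle is now held still and upright through both bearings. The tip is about 16 mm below the lower bearing by calculation from the arm pose, since the cameras couldn't see it, and the arm showed no sign of contact with the dish, dropper bottle or timer.

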